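# Park the index plunger and set the stop on a foam cutting jig

### The job

Free the sliding stop of the cutting jig: draw its red sprung plunger up till you feel it stop, turn it clockwise to its stop, let it down gently into its rest notch (no forcing, no snapping) and let go, so that it stays retracted by itself. Then slide the stop along until the cream foam board sits flush between it and the wooden end fence, without squeezing the foam hard. Leave everything else where it lies, and finish with your hand clear.

Things in the scene. Friction and masses are not known exactly. Their poses are not given: they have to be found in the camera images.
- jig: Plywood jig base fixed on the bench, 200 x 440 x 18 mm; origin at the centre of its underside (bench level), z up. An aluminium rail (40 mm wide, 12 mm high on the base) runs along its y axis at x = +65 mm. The stop's carriage slides on the rail towards -y; the foam board lies on the base beside the rail.
- fence: Wooden end fence fixed on the jig base at its -y end, 130 (x) x 25 (y) x 45 (z) mm; axes parallel to the jig's. Origin on the jig base's top, in the plane of the face that looks to +y, towards the board; that face spans x = -90 to +40 mm.
- carriage: Blue carriage block 52 (x) x 70 (y) x 28 (z) mm on the rail, origin at the centre of its underside (31 mm above the bench), axes parallel to the jig's. It carries the plunger in a steel collar on top and, to -x, an aluminium stop plate across the base (x = -136 to -21 mm, y = -35 to -23 mm, z = -11 to +25 mm). A black grip tab stands on the plate.
- plunger: Sprung index plunger: steel stem and cross pin (6 mm thick, 39 mm long, 5 mm above the origin when down) with a red T bar 40 long, 10 wide, 26 mm high, its underside 50, its top 76 mm above the origin (on the axis; at the carriage's top when down). Bar and pin lie along the body's x, the jig's x when locked. Pin and collar must never press on one another with over 22 N (parked: 8 to 12 N).
- plunger_grip (a point): Point on the plunger's axis in the red T bar, 11 mm below its top, to grip across its 10 mm width (fingers closing along this frame's y). Round the stem stands a 41 mm steel collar: deep slot for the pin, rest notches 3.5 mm deep in its rim 70 degrees clockwise from above, brass posts beyond them, whose tops are 32 to 42 mm below this point; the carriage's top is 65 mm below it.
- plunger_lift (a joint): How far the plunger is drawn up, m, spring 6 N plus 0.35 N per mm. 0: locked, its tip blocks the carriage. The collar is screwed up or down differently each time, unmeasured: the pin clears its rim somewhere from 0.010 to 0.020, a hard stop always comes 3 mm after that (feel it, back off about 1 mm, turn), and the notch holds it 6.5 mm below the hard stop.
- plunger_twist (a joint): Turn of the plunger, rad, clockwise seen from above: 0 locked, blocked by the slot until the pin is above the rim; then it turns freely (friction under 0.02 N m) until the pin meets the brass posts at about 1.3; lowered there, the pin settles into the rest notch between 1.14 and 1.3 and the spring holds it.
- stop_grip (a point): Centre of the upper part of the black grip tab on the stop plate, 36 (x) x 12 (y) x 58 (z) mm; the tab's top is 18 mm above this point, the foam board's top 41 mm below it. It can be gripped across y from above, or pushed. The jig's axes.
- stop_face (a point): Middle of the stop plate's flat face that looks to -y and meets the board; 35 mm to -y of the carriage's origin. Axes of the jig.
- carriage_slide (a joint): Travel of the carriage along the jig's -y from where it was locked, m (0 at the start, ends at 0.13). It slides with about 3 N of friction and stays where it is left.
- board_center (a point): Centre of the loose cream foam board, 90 (x) x 120 (y) x 36 (z) mm, about 120 g, lying on the jig base. It starts 12 to 30 mm short of the fence, slightly skew. Foam dents if pressed with more than about 15 N.
- offcut: Small L-shaped cream foam offcut lying on the jig base behind the carriage, 50 x 50 x 30 mm, origin under its middle; leave alone.
- marker: Black marker pen with a blue cap, 130 mm long, 16 mm thick, lying on the bench in front of the jig (towards the robot), origin under its middle; leave alone.
- knife: Blue closed craft knife, 150 x 30 x 16 mm, on the bench to the robot's right, origin under its middle; leave alone.
- tape: Roll of yellow tape, 100 mm across, 25 mm high, on the bench to the left, origin under its middle; leave alone.
- rule: Yellow rule 400 x 30 x 5 mm on the bench beyond the jig, origin under its middle; leave alone.
- brush_pot: Blue pot, 80 mm across, 100 mm high, on the bench to the left, origin under its middle; leave alone.
- wedge: Two foam blocks glued together, 100 x 70 x 55 mm, on the bench to the right, origin under its middle; leave alone.
Things that resemble listed ones, but are neither listed nor needed, are in the scene too. What is shaped like the part that bears board_center but turquoise is not meant.

How it is judged:
By the outcome, as a careful person would: the job done as asked, in the order asked, and still so for the second after the job is handed in, with the robot touching nothing.
It also fails if it takes over 72 s, if anything falls off the work surface, if the arm or the gripper's body presses on something with over 40 N, if the wrist force passes 120 N, or if a joint passes its speed limit or range.

### The arm

A 6-joint arm with a two-finger parallel gripper is mounted at the origin on the work surface. World frame = base frame: x ahead of the robot, y to its left, z up, the work surface at z = 0. Lengths are in mm, angles in degrees, forces in N, time in s.
With the tool pointing down it reaches from about 300 to 850 mm from the base axis. Payload 4.2 kg.
Tool frame: the origin (TCP) lies midway between the tips of the shut fingers; the grasp point (between the pads) lies 19 mm behind it (env.hold_point_z is the z of the grasp point in the tool frame, in mm); z points along the fingers, y is the direction in which the jaws open and shut (so a half turn about z gives the same grasp; the last joint's range is limited). The gripper opens to 91 mm and grips with 3 to 60 N. Pads are 32 mm wide; open, the fingers measure 118 mm over their backs; the gripper's body (76 mm by 178 mm) begins 60 mm behind the grasp point.
Start: joints at [-71.734, 18.312, 89.639, -0, 72.044, -1.146], TCP at [191.108, -542.329, 213.976] pointing down, gripper open.
Joint ranges: [-177.97, 177.97], [-48.28, 115.42], [12.27, 149.76], [-77.06, 257.06], [2.81, 150.46], [-146.56, 146.56]. Speed limits (degrees/s): [147.25, 147.25, 180, 180, 180, 180].

### API

Orientations are given as [roll, pitch, yaw] about the fixed x, y, z axes, in that order (R = Rz(yaw) Ry(pitch) Rx(roll)).
In Python, from workcell import env, grab_frame, camera_params, spotter gives the robot as it stands. The module is installed in compiled form; this text tells all that it offers.
- The arm moves only by the shell command python3 -m jog 'ROWS' [FORCE]. ROWS is text: rows parted by semicolons, each of 7 numbers parted by spaces: the turn, a rotation vector about the world's x, y, z in units of 5 degrees (1.0 is 5 degrees), then the shift along the world's x, y, z in units of 25 mm (1.0 is 25 mm), then the opening, from 0 (shut) to 1 (fully open). A call has 1 to 5 rows; each row is the pose to reach, as a shift and turn from the pose commanded when the call began; what a row does not reach only later rows make up. A row lasts 1/8 s, in which the tool goes at most 62.5 mm and 10.7 degrees, less where a joint would pass 70% of its speed; a pose out of reach is approached as far as the arm can. A call with a gripper value outside its range is refused whole. The fingers move at their own pace and stop on an object; FORCE is the grip in N (left out, the last holds). Time passes only in rows, so rows that repeat a pose let the fingers close. It gives the time, the measured TCP pose, the force and the opening at its end, in the units of the state.
- env.state(): the state, without advancing time (a new reading comes with each control period).
- grab_frame(name): name is "scene" or "side" or "wrist"; returns the picture (480x640x3 uint8, red, green, blue); there is no depth.
- camera_params(name): a dict with "K" (3x3 intrinsics, pixels), "dist" ([k1, k2, p1, p2, k3] as OpenCV has them; the pictures are not rectified), "rvec" (rotation vector, rad) and "tvec" (3), from world to camera coordinates, as OpenCV has them. Camera axes: x right, y down, z forward; pixel columns grow to the right and rows downward; lengths in mm; the calibration is good to about 2 mm. A picture is of the moment at which its call begins: read the wrist's pose just before it. camera_params takes no time and is no camera call; for the wrist camera it gives the pose at the moment of the call.
- env.job_done(): hands the job in, once; it reports no verdict.
Trained networks look in the newest picture that a camera, given by its name, has taken for a name from the list of things; names that differ only in an ending like _2 or _b are one class to them, and where a whole thing is asked for, a point or a joint stands for the part that bears it (a point fixed in the world has none). Each returns a list of dicts, best first, with "conf" (0 to 1); they miss things now and then, are a little off and sometimes report something else, mostly with a low value. They report only what shows in the picture. A call takes as long as a camera call. They do not tell look-alikes from the thing itself.
- spotter.look_for(query, camera): "box" ([left, top, width, height] in pixels, round what is visible of it).
- spotter.trace(query, camera): "region" (480x640 bool, what is visible of it) and "box" ([left, top, width, height] in pixels, round what is visible of it).
The state is a dict: "time_s": time; "qpos": joint angles; "qvel": joint speeds; "effort": joint torques, N m; "ee_pos": TCP position; "ee_rot": TCP orientation; "force": force on the tool from outside, world axes, zero at the start; "torque": the same for the moment, N m; "gripper_width": finger opening in mm.
Only numpy, scipy, OpenCV 4.12 (cv2) and the standard library are available. Lean on these libraries where they do the work, as an engineer would, in place of code of your own. Each camera call takes 0.05 s, during which the arm holds its last target. There are 200 camera calls.

## Working session

There is one attempt and no reset: what is moved stays moved. The work goes in short steps, Python scripts to look and compute and a shell command to move; the robot and the scene stay as the last step left them, time stands still between calls to the robot, and variables do not carry over. Pictures are saved under pics/ and viewed, about 8 in all and at most 12, crops included, and the job is handed in when it is done.

```bash
mkdir -p pics; ls; cat > h.py <<'E'
import numpy as np, cv2
from workcell import env, grab_frame, camera_params, spotter
def ray(cam,uv):
    p=camera_params(cam) if isinstance(cam,str) else cam
    K=np.array(p["K"],float);d=np.array(p["dist"],float)
    R=cv2.Rodrigues(np.array(p["rvec"],float))[0];t=np.array(p["tvec"],float).ravel()
    n=cv2.undistortPoints(np.array(uv,float).reshape(-1,1,2),K,d).reshape(-1,2)
    D=np.c_[n,np.ones(len(n))]@R
    return -R.T@t,D
def onz(cam,uv,z):
    c,D=ray(cam,uv)
    return c+D*((z-c[2])/D[:,2])[:,None]
def proj(cam,P):
    p=camera_params(cam) if isinstance(cam,str) else cam
    return cv2.projectPoints(np.array(P,float).reshape(-1,3),np.array(p["rvec"],float),np.array(p["tvec"],float),np.array(p["K"],float),np.array(p["dist"],float))[0].reshape(-1,2)
def save(n,im): cv2.imwrite("pics/"+n+".png",im[:,:,::-1])
E
python3 - <<'E'
from h import *
print(env.state(), env.hold_point_z)
for c in ("scene","side"):
    save(c+"0",grab_frame(c))
    for q in ("plunger","plunger_grip","stop_grip","carriage","fence","board_center","jig"):
        print(c,q,[(np.round(r["box"]).tolist(),round(r["conf"],2)) for r in spotter.look_for(q,c)[:3]])
E
```

```text
pics
{'time_s': 0.0, 'qpos': array([-7.17344266e+01,  1.83514637e+01,  8.97069334e+01,  1.39307129e-03,
        7.20450989e+01, -1.14656029e+00]), 'qvel': array([-0.09484679,  0.01948578, -0.06925253, -0.06532008, -0.07080103,
       -0.04044029]), 'effort': array([ 2.86058530e-04, -4.12453973e+01, -2.31976014e+01,  7.27827195e-02,
        4.56957298e-02, -1.29429272e-04]), 'ee_pos': array([ 190.94695555, -541.81956306,  213.1185048 ]), 'ee_rot': array([-1.79896551e+02, -3.39512810e-03,  1.94117000e+01]), 'force': array([ 0.09176031, -1.00086762, -0.59253715]), 'torque': array([-0.03314859, -0.01783815, -0.06618592]), 'gripper_width': 91.79197010303835} -18.8
scene plunger [([283.0, 260.0, 18.0, 25.0], 0.68)]
scene plunger_grip [([288.0, 260.0, 15.0, 22.0], 0.7)]
scene stop_grip [([280.0, 243.0, 56.0, 70.0], 0.7), ([238.0, 165.0, 19.0, 27.0], 0.62), ([283.0, 262.0, 19.0, 27.0], 0.28)]
scene carriage [([275.0, 243.0, 62.0, 68.0], 0.86)]
scene fence [([252.0, 212.0, 49.0, 30.0], 0.68), ([283.0, 257.0, 20.0, 25.0], 0.15)]
scene board_center [([271.0, 229.0, 55.0, 43.0], 0.81), ([290.0, 170.0, 46.0, 40.0], 0.78), ([431.0, 246.0, 61.0, 48.0], 0.78)]
scene jig [([231.0, 231.0, 169.0, 131.0], 0.68)]
side plunger [([256.0, 215.0, 15.0, 22.0], 0.66)]
side plunger_grip [([258.0, 221.0, 9.0, 17.0], 0.78), ([250.0, 216.0, 66.0, 50.0], 0.33)]
side stop_grip [([248.0, 216.0, 66.0, 50.0], 0.66)]
side carriage [([248.0, 214.0, 70.0, 53.0], 0.77)]
side fence [([320.0, 189.0, 48.0, 30.0], 0.84), ([270.0, 284.0, 21.0, 29.0], 0.53), ([324.0, 261.0, 40.0, 38.0], 0.43)]
side board_center [([414.0, 190.0, 49.0, 38.0], 0.84), ([301.0, 204.0, 51.0, 56.0], 0.79), ([340.0, 340.0, 68.0, 65.0], 0.78)]
side jig [([214.0, 179.0, 168.0, 155.0], 0.65)]
```

View pics/scene0.png

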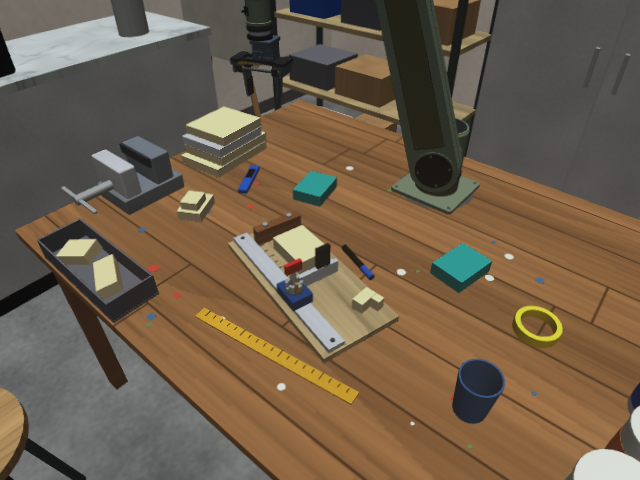

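View pics/side0.png

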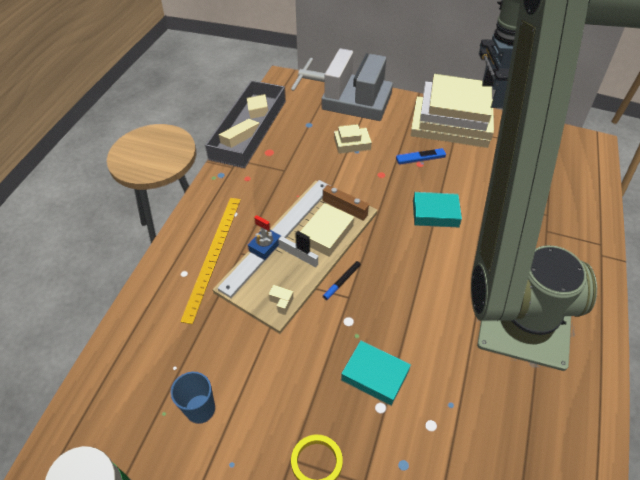

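```bash
python3 - <<'E'
from h import *
from scipy.optimize import least_squares
P={"scene":camera_params("scene"),"side":camera_params("side")}
obs=[("scene",(100,220,18),(325,353)),("side",(100,220,18),(214,290)),("scene",(-100,220,18),(398,317)),("side",(-100,220,18),(280,326)),("side",(-100,-220,18),(378,210)),("scene",(100,-220,18),(230,241)),("side",(100,-220,18),(320,181))]
def T(v,p):
    c,s=np.cos(v[2]),np.sin(v[2]);return np.array([v[0]+c*p[0]-s*p[1],v[1]+s*p[0]+c*p[1],p[2]])
pl={"scene":(292,267),"side":(262,222)}
def f(v):
    r=[proj(P[c],T(v,p))[0]-u for c,p,u in obs]
    for c in pl: r.append(proj(P[c],T(v,(65,v[3],31+28+65)))[0]-pl[c])
    return np.concatenate(r)
s=least_squares(f,[500,-100,0,0]);print(s.x,np.degrees(s.x[2]),np.round(s.fun.reshape(-1,2),1))
v=s.x;print("plunger",T(v,(65,v[3],124)),"tab",T(v,(65-100,v[3]-29,124)))
print({k:np.round(ray(P[k],[[320,240]])[0]) for k in P})
p=camera_params("wrist");c,D=ray(p,[[320,240],[0,240],[320,0]]);print("wrist",c,D, env.state()["ee_pos"],p["K"])
E
```

```text
[ 5.65692465e+02 -3.55903741e+01 -2.83922077e-01  5.89812006e+01] -16.267536713437476 [[-2.4  3.8]
 [-0.5 -2.4]
 [ 0.6 -2.2]
 [ 0.5  3.8]
 [ 2.1 -0.6]
 [-1.3 -0.2]
 [-1.8 -1.6]
 [ 2.  -1.2]
 [ 1.   0.4]]
plunger [644.6121168    2.82147962 124.        ] tab [540.49213813   2.99480361 124.        ]
{'scene': array([1154.,  504.,  773.]), 'side': array([ 266.,  732., 1065.])}
wrist [ 264.99149699 -515.47335557  384.51088963] [[-0.27092737 -0.09256651 -0.95816951]
 [-0.54340961  0.67745622 -0.957743  ]
 [ 0.27455642  0.1004078  -1.12650773]] [ 191.11655606 -542.31394998  213.98007048] [[405.31757918   0.         321.05898748]
 [  0.         405.31757918 237.07211347]
 [  0.           0.           1.        ]]
```

```bash
python3 -m jog '0 0 2 1.2 1.5 .3 1;0 0 4 2.4 3 .6 1;0 0 6 3.6 4.5 .9 1;0 0 8 4.8 6 1.2 1;0 0 10 6 7.5 1.5 1'
python3 -m jog '0 0 2 1.2 1.5 .2 1;0 0 4 2.4 3 .4 1;0 0 6 3.6 4.5 .6 1;0 0 8 4.8 6 .8 1;0 0 10 6 7.5 .8 1'
python3 -m jog '0 0 2 1.2 1.5 0 1;0 0 4 2.4 3 0 1;0 0 6 3.5 4.5 0 1;0 0 8.8 4.4 5.5 0 1;0 0 8.8 4.4 5.5 0 1'
python3 - <<'E'
from h import *
s=env.state();print(s["qpos"],s["ee_pos"],s["ee_rot"])
p=camera_params("wrist");save("w1",grab_frame("wrist"))
for q in ("plunger","plunger_grip","stop_grip","carriage","fence","board_center"):
    print(q,[(np.round(r["box"]).tolist(),round(r["conf"],2)) for r in spotter.look_for(q,"wrist")[:3]])
import pickle;pickle.dump(p,open("w1.pkl","wb"))
E
```

```text
time_s: 1.42
ee_pos: [341.9, -353.6, 251.9]
ee_rot: [180.0, 0.0, 69.7]
force: [0.7, -1.0, 0.4]
gripper_width: 91.4
time_s: 2.05
ee_pos: [492.2, -166.1, 272.1]
ee_rot: [179.9, 0.1, 119.7]
force: [0.5, 0.3, -0.7]
gripper_width: 91.2
time_s: 2.68
ee_pos: [602.4, -27.7, 270.8]
ee_rot: [180.0, -0.0, 163.7]
force: [-0.2, 0.3, 0.3]
gripper_width: 91.0
[-3.74804709e+00  1.93011188e+01  8.00145359e+01  3.46858492e-02
  8.06957832e+01 -7.74865772e+01] [602.43872689 -27.73968847 270.80677167] [ 1.79969063e+02 -1.85840031e-02  1.63732924e+02]
plunger [([358.0, 226.0, 22.0, 63.0], 0.71)]
plunger_grip [([364.0, 228.0, 18.0, 63.0], 0.92)]
stop_grip [([326.0, 96.0, 75.0, 195.0], 0.64)]
carriage [([325.0, 96.0, 75.0, 196.0], 0.71), ([82.0, 65.0, 445.0, 227.0], 0.22)]
fence [([440.0, 78.0, 59.0, 63.0], 0.36)]
board_center [([159.0, 87.0, 138.0, 107.0], 0.93), ([2.0, 0.0, 21.0, 17.0], 0.71)]
```

View pics/w1.png

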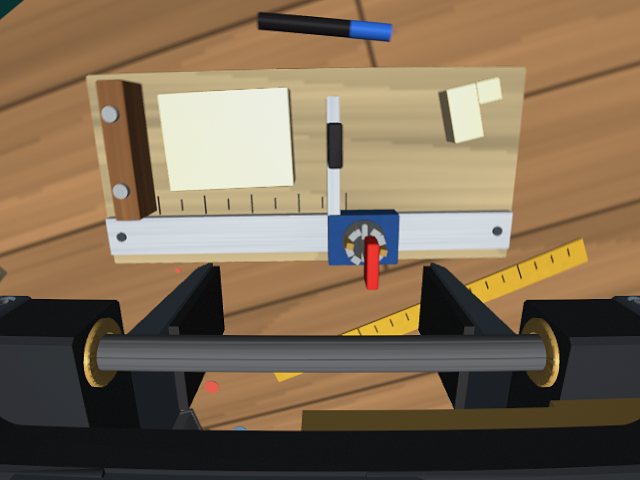

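```bash
python3 - <<'E'
from h import *
import pickle
from scipy.optimize import least_squares
p=pickle.load(open("w1.pkl","rb"))
obs=[((-100,-220,18),(87,75)),((-100,220,18),(525,67)),((100,-220,18),(115,262)),((100,220,18),(506,256))]
car=[((-26,-35,59),(328.5,211)),((-26,35,59),(397.5,211)),((26,35,59),(398,264)),((26,-35,59),(329,265))]
def T(v,p):
    c,s=np.cos(v[2]),np.sin(v[2]);return np.array([v[0]+c*p[0]-s*p[1],v[1]+s*p[0]+c*p[1],p[2]])
def f(v):
    return np.concatenate([proj(p,T(v,q))[0]-u for q,u in obs]+[proj(p,T(v,(65+q[0],v[3]+q[1],q[2])))[0]-u for q,u in car])
s=least_squares(f,[565,-35,-.28,59]);v=s.x;print(v,np.degrees(v[2]),np.round(s.fun.reshape(-1,2),1))
np.save("v.npy",v)
print("plunger",T(v,(65,v[3],124)))
for dx in(-20,20):
  for dy in(-5,5): print("bar",dx,dy,proj(p,T(v,(65+dx,v[3]+dy,135)))[0],proj(p,T(v,(65+dx,v[3]+dy,109)))[0])
c,s_=np.cos(v[2]),np.sin(v[2]);R=np.array([[c,-s_],[s_,c]])
w=onz(p,[[158,95],[290,88],[294,185],[171,191]],54);print("board jig",np.round((w[:,:2]-v[:2])@R,1),"carr y",v[3])
w=onz(p,[[329,124],[342,124],[342,167],[329,167]],113);print("tab jig",np.round((w[:,:2]-v[:2])@R,1))
im=cv2.imread("pics/w1.png")[190:310,280:440];cv2.imwrite("pics/w1c.png",cv2.resize(im,None,fx=4,fy=4,interpolation=cv2.INTER_CUBIC))
E
```

```text
[ 5.69041328e+02 -3.20862557e+01 -2.65768985e-01  5.46401791e+01] -15.227441143298144 [[-2.6 -1.6]
 [ 2.5 -2.4]
 [-1.   0.8]
 [ 1.1  0.4]
 [-1.1  3. ]
 [ 2.2  1.9]
 [-0.2 -0.5]
 [-0.9 -0.3]]
plunger [646.11054643   3.56321454 124.        ]
bar -20 -5 [366.97933212 242.33629615] [363.6343351  233.46388318]
bar -20 5 [379.61263886 242.12361621] [375.35715781 233.26874764]
bar 20 -5 [366.23887924 289.08479662] [363.06389547 277.23624599]
bar 20 5 [378.4390913  288.86754817] [374.41588004 277.03790885]
board jig [[ -74.4 -133.8]
 [ -77.4  -12.6]
 [  11.   -12. ]
 [  14.5 -131.6]] carr y 54.64017913233643
tab jig [[-45.7  21.1]
 [-45.5  31.3]
 [-12.   31.2]
 [-12.1  20.7]]
```

View pics/w1c.png

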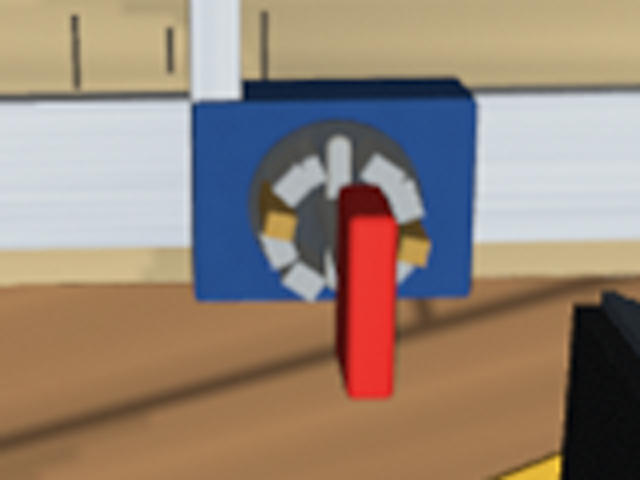

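```bash
python3 -m jog '0 0 .1 .9 .6 -.5 .6;0 0 .2 1.76 1.25 -1 .5;0 0 .2 1.76 1.25 -3 .5;0 0 .2 1.76 1.25 -5 .5;0 0 .2 1.76 1.25 -6 .5'
python3 -m jog '0 0 0 0 0 -.3 .5;0 0 0 0 0 -.6 .4;0 0 0 0 0 -.6 .3;0 0 0 0 0 -.6 .2;0 0 0 0 0 -.6 .2'
python3 - <<'E'
from h import *
s=env.state();print(s["ee_pos"],s["ee_rot"],s["force"],s["torque"])
im=grab_frame("wrist");save("w2",im)
E
```

```text
time_s: 3.65
ee_pos: [643.3, 1.1, 118.5]
ee_rot: [-179.9, -0.3, 164.4]
force: [0.9, 0.3, -1.0]
gripper_width: 46.6
time_s: 4.28
ee_pos: [645.5, 1.4, 107.3]
ee_rot: [180.0, 0.1, 164.4]
force: [-0.2, 0.4, 0.4]
gripper_width: 18.3
[645.54848835   1.4230992  107.32257439] [1.79971671e+02 8.54301331e-02 1.64411184e+02] [-0.16519395  0.41389684  0.36661838] [ 0.10913397 -0.13615861  0.02179971]
```

View pics/w2.png

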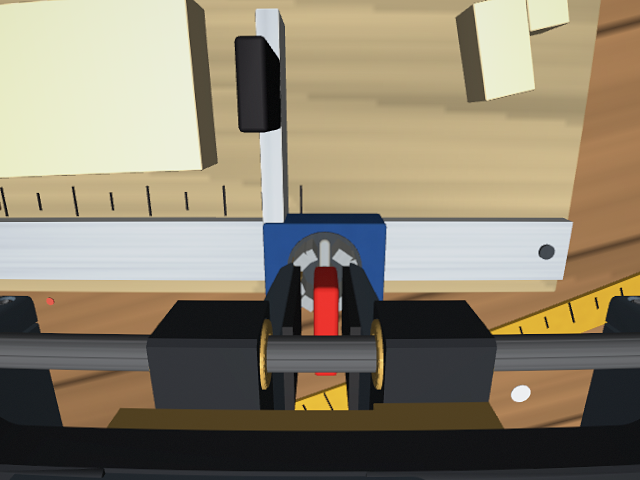

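```bash
python3 -m jog '0 0 .08 .03 .085 0 .18;0 0 .08 .03 .085 0 .1;0 0 .08 .03 .085 0 0;0 0 .08 .03 .085 0 0;0 0 .08 .03 .085 0 0' 30
python3 -m jog '0 0 0 0 0 0 0;0 0 0 0 0 0 0' 
python3 -c "
from h import *
s=env.state();print(s['ee_pos'],s['ee_rot'],s['force'],s['torque'])"
```

```text
time_s: 4.95
ee_pos: [645.9, 3.3, 106.6]
ee_rot: [-180.0, 0.0, 164.8]
force: [-1.2, -1.1, 1.3]
gripper_width: 9.6
time_s: 5.2
ee_pos: [645.9, 3.4, 106.6]
ee_rot: [-180.0, 0.0, 164.8]
force: [-0.9, -1.5, 0.8]
gripper_width: 9.9
[645.9099519    3.36533933 106.58404442] [-1.79990542e+02  1.32473693e-02  1.64813342e+02] [-0.91279515 -1.46841969  0.7623298 ] [-0.28930697 -0.11438622 -0.02174849]
```

```bash
python3 -m jog '0 0 0 0 0 .16 0;0 0 0 0 0 .32 0;0 0 0 0 0 .44 0;0 0 0 0 0 .48 0;0 0 0 0 0 .48 0'
python3 -m jog '0 0 0 0 0 .02 0;0 0 0 0 0 .02 0'
python3 -m jog '0 0 0 0 0 .02 0;0 0 0 0 0 .02 0'
python3 -m jog '0 0 0 0 0 .02 0;0 0 0 0 0 .02 0'
python3 -c "
from h import *
s=env.state();print(s['ee_pos'],s['ee_rot'],s['force'],s['torque'])"
```

```text
time_s: 5.82
ee_pos: [645.8, 3.4, 118.0]
ee_rot: [-180.0, -0.0, 164.8]
force: [3.8, -2.7, -10.0]
gripper_width: 9.7
time_s: 6.08
ee_pos: [645.8, 3.4, 118.8]
ee_rot: [-180.0, -0.0, 164.8]
force: [3.4, -3.7, -12.4]
gripper_width: 10.0
time_s: 6.32
ee_pos: [645.8, 3.4, 119.5]
ee_rot: [-180.0, -0.0, 164.8]
force: [3.7, -3.2, -10.7]
gripper_width: 9.8
time_s: 6.58
ee_pos: [645.8, 3.4, 119.9]
ee_rot: [-180.0, -0.0, 164.8]
force: [3.4, -3.2, -11.5]
gripper_width: 9.5
[645.80874245   3.4136702  119.90904222] [-1.79989877e+02 -3.96724497e-03  1.64814348e+02] [  3.40470559  -3.18038496 -11.47814713] [-0.65060422 -0.92111104 -0.00807966]
```

```bash
python3 -m jog '0 0 0 0 0 .02 0;0 0 0 0 0 .02 0'
python3 -m jog '0 0 0 0 0 .02 0;0 0 0 0 0 .02 0'
```

```text
time_s: 6.82
ee_pos: [645.8, 3.4, 120.4]
ee_rot: [-180.0, -0.0, 164.8]
force: [3.1, -3.7, -10.3]
gripper_width: 9.8
time_s: 7.08
ee_pos: [645.8, 3.4, 120.9]
ee_rot: [-180.0, -0.0, 164.8]
force: [4.1, -4.1, -11.9]
gripper_width: 9.9
```

```bash
python3 -m jog '0 0 0 0 0 .02 0;0 0 0 0 0 .02 0'
python3 -m jog '0 0 0 0 0 .02 0;0 0 0 0 0 .02 0'
```

```text
time_s: 7.32
ee_pos: [645.8, 3.4, 121.3]
ee_rot: [-180.0, -0.0, 164.8]
force: [3.2, -3.8, -11.4]
gripper_width: 9.9
time_s: 7.58
ee_pos: [645.8, 3.4, 121.7]
ee_rot: [-180.0, -0.0, 164.8]
force: [4.9, -3.7, -11.6]
gripper_width: 9.6
```

```bash
python3 -m jog '0 0 0 0 0 .02 0;0 0 0 0 0 .02 0'
python3 -m jog '0 0 0 0 0 .02 0;0 0 0 0 0 .02 0'
```

```text
time_s: 7.82
ee_pos: [645.8, 3.4, 122.3]
ee_rot: [-180.0, -0.0, 164.8]
force: [3.3, -3.1, -11.8]
gripper_width: 9.7
time_s: 8.07
ee_pos: [645.8, 3.4, 122.7]
ee_rot: [-180.0, -0.0, 164.8]
force: [3.6, -3.5, -12.2]
gripper_width: 9.9
```

```bash
python3 -m jog '0 0 0 0 0 .02 0;0 0 0 0 0 .02 0'
python3 -m jog '0 0 0 0 0 .02 0;0 0 0 0 0 .02 0'
```

```text
time_s: 8.32
ee_pos: [645.8, 3.4, 123.2]
ee_rot: [-180.0, -0.0, 164.8]
force: [4.7, -3.8, -12.5]
gripper_width: 10.0
time_s: 8.57
ee_pos: [645.8, 3.4, 123.6]
ee_rot: [-180.0, -0.0, 164.8]
force: [3.7, -2.4, -12.6]
gripper_width: 9.9
```

```bash
python3 -m jog '0 0 0 0 0 .02 0;0 0 0 0 0 .02 0'
python3 -m jog '0 0 0 0 0 .02 0;0 0 0 0 0 .02 0'
```

```text
time_s: 8.82
ee_pos: [645.8, 3.4, 124.1]
ee_rot: [-180.0, -0.0, 164.8]
force: [3.4, -3.7, -13.2]
gripper_width: 9.7
time_s: 9.07
ee_pos: [645.8, 3.4, 124.5]
ee_rot: [-180.0, -0.0, 164.8]
force: [3.7, -3.4, -12.7]
gripper_width: 9.8
```

```bash
python3 -m jog '0 0 0 0 0 .02 0;0 0 0 0 0 .02 0'
python3 -m jog '0 0 0 0 0 .02 0;0 0 0 0 0 .02 0'
```

```text
time_s: 9.32
ee_pos: [645.8, 3.4, 125.0]
ee_rot: [-180.0, -0.0, 164.8]
force: [3.1, -2.6, -13.1]
gripper_width: 10.0
time_s: 9.57
ee_pos: [645.8, 3.4, 125.3]
ee_rot: [-180.0, -0.0, 164.8]
force: [5.0, -3.0, -13.4]
gripper_width: 9.7
```

```bash
python3 -m jog '0 0 0 0 0 .02 0;0 0 0 0 0 .02 0'
```

```text
time_s: 9.82
ee_pos: [645.8, 3.4, 125.3]
ee_rot: [-180.0, -0.0, 164.8]
force: [5.0, -4.1, -15.5]
gripper_width: 9.7
```

```bash
python3 -m jog '0 0 0 0 0 .02 0;0 0 0 0 0 .02 0'
```

```text
time_s: 10.07
ee_pos: [645.8, 3.4, 125.3]
ee_rot: [-180.0, -0.1, 164.8]
force: [5.5, -3.6, -18.2]
gripper_width: 9.8
```

```bash
python3 -m jog '0 0 0 0 0 -.04 0;0 0 0 0 0 -.08 0;0 0 0 0 0 -.08 0'
python3 -m jog '0 0 -.4 0 0 0 0;0 0 -.8 0 0 0 0;0 0 -.8 0 0 0 0'
python3 -c "
from h import *
s=env.state();print(s['force'],s['torque'])"
```

```text
time_s: 10.45
ee_pos: [645.8, 3.4, 124.4]
ee_rot: [-180.0, -0.0, 164.8]
force: [3.9, -3.8, -12.1]
gripper_width: 9.7
time_s: 10.82
ee_pos: [645.9, 3.6, 124.5]
ee_rot: [180.0, -0.0, 160.8]
force: [4.3, -2.5, -12.6]
gripper_width: 10.1
[  4.3340501   -2.49838077 -12.62495293] [-0.55588605 -1.0770578  -0.04464906]
```

```bash
python3 -m jog '0 0 -1.5 0 0 0 0;0 0 -3 0 0 0 0;0 0 -4.5 0 0 0 0;0 0 -6 0 0 0 0;0 0 -6 0 0 0 0'
python3 -c "
from h import *
s=env.state();print(s['force'],s['torque'])"
python3 -m jog '0 0 -1.5 0 0 0 0;0 0 -3 0 0 0 0;0 0 -4.5 0 0 0 0;0 0 -6 0 0 0 0;0 0 -6 0 0 0 0'
python3 -c "
from h import *
s=env.state();print(s['force'],s['torque'])"
```

```text
time_s: 11.45
ee_pos: [646.6, 4.7, 124.8]
ee_rot: [179.9, -0.0, 130.8]
force: [6.3, -0.6, -13.4]
gripper_width: 10.3
[  6.33051159  -0.55311849 -13.38800064] [-0.11595311 -1.30001031 -0.00230556]
time_s: 12.08
ee_pos: [647.8, 5.0, 125.1]
ee_rot: [179.7, -0.1, 100.8]
force: [8.1, 1.9, -12.9]
gripper_width: 9.9
[  8.11733445   1.86219364 -12.90032687] [-0.01651838 -1.50724585  0.01802715]
```

```bash
python3 -m jog '0 0 0 .06 .02 -.02 0;0 0 0 .12 .04 -.02 0;0 0 0 .12 .04 -.02 0'
python3 -c "
from h import *
s=env.state();print(s['force'],s['torque'])"
```

```text
time_s: 12.45
ee_pos: [648.0, 5.1, 123.9]
ee_rot: [-179.9, -0.1, 100.8]
force: [1.2, -0.9, -12.9]
gripper_width: 10.0
[  1.17553039  -0.85600401 -12.89320558] [-0.19356432 -0.61110689  0.07884936]
```

```bash
q(){ python3 -c "
from h import *
s=env.state();print(s['torque'])"; }
python3 -m jog '0 0 -.5 0 0 .01 0;0 0 -1 0 0 .02 0;0 0 -1.2 0 0 .02 0;0 0 -1.2 0 0 .02 0'; q
python3 -m jog '0 0 -.2 0 0 0 0;0 0 -.2 0 0 0 0'; q
python3 -m jog '0 0 -.2 0 0 0 0;0 0 -.2 0 0 0 0'; q
python3 -m jog '0 0 -.2 0 0 0 0;0 0 -.2 0 0 0 0'; q
```

```text
time_s: 12.95
ee_pos: [648.4, 5.1, 124.7]
ee_rot: [-179.9, -0.1, 94.8]
force: [2.2, 1.4, -13.2]
gripper_width: 10.3
[ 0.15639598 -0.57329205 -0.03378225]
time_s: 13.2
ee_pos: [648.4, 5.1, 124.8]
ee_rot: [-179.9, -0.1, 93.8]
force: [0.7, 2.2, -13.7]
gripper_width: 10.0
[ 0.43762767 -0.4805966   0.03836601]
time_s: 13.45
ee_pos: [648.5, 5.0, 124.8]
ee_rot: [-179.9, -0.0, 92.8]
force: [0.7, 3.9, -12.7]
gripper_width: 9.6
[ 0.5504728  -0.30859031 -0.04406488]
time_s: 13.7
ee_pos: [648.5, 4.7, 124.8]
ee_rot: [-180.0, -0.0, 91.8]
force: [-0.4, 2.9, -14.2]
gripper_width: 9.7
[ 0.68051806 -0.23394254 -0.0091598 ]
```

```bash
q(){ python3 -c "
from h import *
s=env.state();print(s['torque'])"; }
python3 -m jog '0 0 -.2 0 .05 0 0;0 0 -.2 0 .05 0 0'; q
python3 -m jog '0 0 -.2 0 0 0 0;0 0 -.2 0 0 0 0'; q
```

```text
time_s: 13.95
ee_pos: [648.5, 4.9, 124.9]
ee_rot: [-180.0, 0.1, 90.8]
force: [-0.0, -0.9, -13.1]
gripper_width: 9.9
[-0.15374251 -0.00838825 -0.02085831]
time_s: 14.2
ee_pos: [648.6, 4.9, 124.9]
ee_rot: [-180.0, 0.1, 89.8]
force: [-0.8, -2.6, -14.4]
gripper_width: 10.1
[-0.48605331  0.03249245 -0.04829192]
```

```bash
q(){ python3 -c "
from h import *
s=env.state();print(s['torque'])"; }
python3 -m jog '0 0 -.2 0 0 0 0;0 0 -.2 0 0 0 0'; q
```

```text
time_s: 14.45
ee_pos: [648.7, 5.4, 124.9]
ee_rot: [-180.0, 0.0, 88.8]
force: [-0.5, -3.0, -13.4]
gripper_width: 9.9
[-0.57048992  0.00830008 -0.01972065]
```

```bash
python3 - <<'E'
from h import *
im=grab_frame("wrist");save("w3",im)
E
```

```text
(no output)
```

View pics/w3.png

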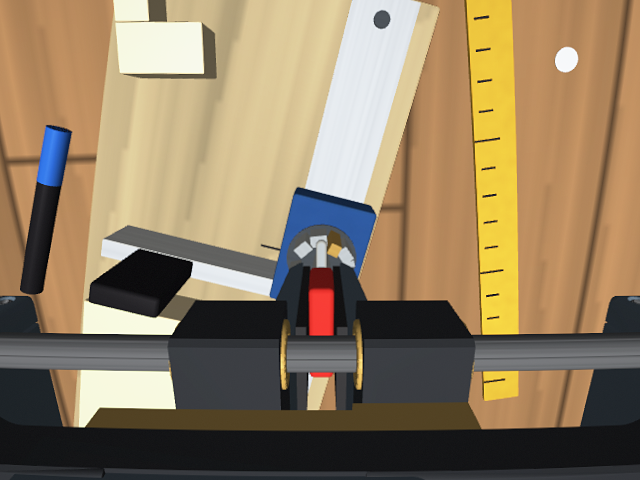

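```bash
q(){ python3 -c "
from h import *
s=env.state();print(s['torque'])"; }
python3 -m jog '0 0 -.2 0 -.02 0 0;0 0 -.2 0 -.02 0 0'; q
```

```text
time_s: 14.75
ee_pos: [648.8, 5.5, 124.9]
ee_rot: [-180.0, -0.0, 87.8]
force: [-1.5, -1.4, -13.1]
gripper_width: 10.3
[-0.40644984  0.03298521 -0.01945167]
```

```bash
q(){ python3 -c "
from h import *
s=env.state();print(s['torque'])"; }
python3 -m jog '0 0 -.2 0 0 0 0;0 0 -.2 0 0 0 0'; q
```

```text
time_s: 15.0
ee_pos: [648.9, 5.5, 124.9]
ee_rot: [180.0, -0.0, 86.8]
force: [-1.0, -1.4, -12.9]
gripper_width: 9.8
[-0.35158344 -0.02092437 -0.00962232]
```

```bash
python3 - <<'E'
from h import *
im=grab_frame("wrist");save("w4",cv2.resize(im[200:340,240:400],None,fx=4,fy=4,interpolation=cv2.INTER_CUBIC))
E
```

```text
(no output)
```

View pics/w4.png

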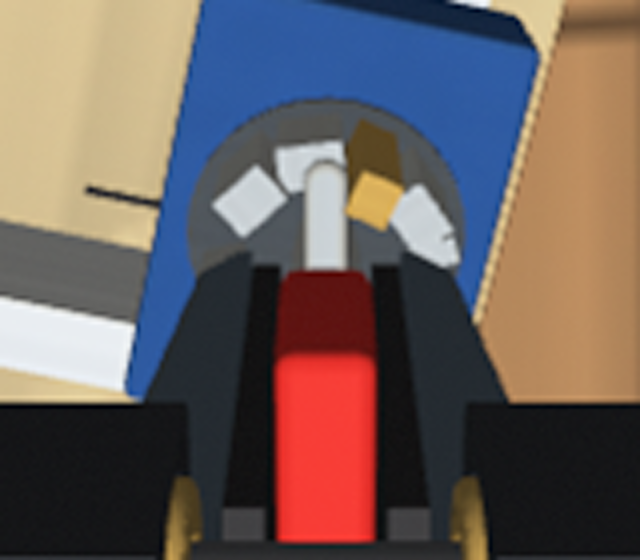

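```bash
q(){ python3 -c "
from h import *
s=env.state();print(s['torque'])"; }
python3 -m jog '0 0 -.2 0 0 0 0;0 0 -.2 0 0 0 0'; q
```

```text
time_s: 15.3
ee_pos: [648.9, 5.5, 125.0]
ee_rot: [180.0, -0.0, 85.8]
force: [0.2, -0.8, -13.8]
gripper_width: 9.8
[-0.2422246  -0.02638141  0.02631976]
```

```bash
q(){ python3 -c "
from h import *
s=env.state();print(s['torque'])"; }
python3 -m jog '0 0 -.2 0 0 0 0;0 0 -.2 0 0 0 0'; q
```

```text
time_s: 15.55
ee_pos: [648.9, 5.4, 125.0]
ee_rot: [180.0, -0.0, 84.8]
force: [0.8, -1.0, -13.0]
gripper_width: 9.9
[-0.14301784 -0.06050803  0.14287655]
```

```bash
python3 - <<'E'
from h import *
im=grab_frame("wrist");save("w5",cv2.resize(im[200:340,240:400],None,fx=4,fy=4,interpolation=cv2.INTER_CUBIC))
E
```

```text
(no output)
```

View pics/w5.png

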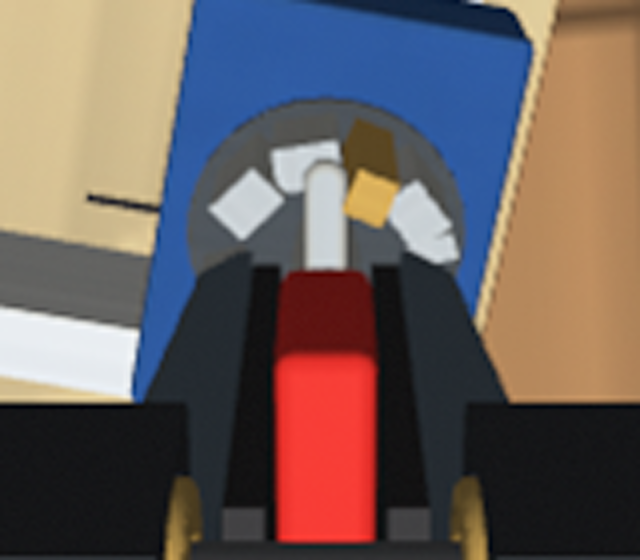

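```bash
python3 -m jog '0 0 .5 0 0 0 0;0 0 .5 0 0 -.04 0;0 0 .5 0 0 -.06 0;0 0 .5 0 0 -.06 0'; python3 -c "
from h import *
s=env.state();print(s['torque'])"
```

```text
time_s: 16.1
ee_pos: [648.9, 5.5, 123.6]
ee_rot: [180.0, -0.0, 87.3]
force: [-1.3, -0.6, -11.1]
gripper_width: 9.8
[-0.10010629  0.04013224  0.0212756 ]
```

```bash
python3 -m jog '0 0 0 0 0 -.04 0;0 0 0 0 0 -.04 0'; python3 -m jog '0 0 0 0 0 -.02 0;0 0 0 0 0 -.02 0'
```

```text
time_s: 16.35
ee_pos: [648.9, 5.4, 122.4]
ee_rot: [180.0, -0.0, 87.3]
force: [0.2, -0.3, -12.3]
gripper_width: 9.8
time_s: 16.6
ee_pos: [648.9, 5.4, 122.0]
ee_rot: [180.0, -0.0, 87.3]
force: [-1.0, 0.5, -12.4]
gripper_width: 9.7
```

```bash
python3 -m jog '0 0 0 0 0 -.02 0;0 0 0 0 0 -.02 0'
```

```text
time_s: 16.85
ee_pos: [648.9, 5.4, 121.5]
ee_rot: [180.0, -0.0, 87.3]
force: [-2.3, 1.3, -11.6]
gripper_width: 10.0
```

```bash
python3 -m jog '0 0 0 0 0 -.02 0;0 0 0 0 0 -.02 0';python3 -m jog '0 0 0 0 0 -.02 0;0 0 0 0 0 -.02 0'
```

```text
time_s: 17.1
ee_pos: [648.9, 5.4, 121.0]
ee_rot: [180.0, -0.0, 87.3]
force: [0.3, 1.1, -10.7]
gripper_width: 9.6
time_s: 17.35
ee_pos: [648.9, 5.4, 120.5]
ee_rot: [180.0, -0.0, 87.3]
force: [-0.6, 1.4, -11.6]
gripper_width: 9.4
```

```bash
python3 -m jog '0 0 0 0 0 -.02 0;0 0 0 0 0 -.02 0';python3 -m jog '0 0 0 0 0 -.02 0;0 0 0 0 0 -.02 0'
```

```text
time_s: 17.6
ee_pos: [648.9, 5.4, 120.0]
ee_rot: [180.0, -0.0, 87.3]
force: [-0.2, 2.4, -11.1]
gripper_width: 9.8
time_s: 17.85
ee_pos: [648.9, 5.4, 119.5]
ee_rot: [180.0, -0.0, 87.3]
force: [-0.9, 1.8, -11.1]
gripper_width: 9.8
```

```bash
python3 -m jog '0 0 0 0 0 -.02 0;0 0 0 0 0 -.02 0'
```

```text
time_s: 18.1
ee_pos: [648.9, 5.4, 119.0]
ee_rot: [180.0, -0.0, 87.3]
force: [-0.8, 2.7, -10.9]
gripper_width: 10.2
```

```bash
python3 -m jog '0 0 0 0 0 -.02 0;0 0 0 0 0 -.02 0'
```

```text
time_s: 18.35
ee_pos: [648.9, 5.4, 118.7]
ee_rot: [180.0, -0.0, 87.3]
force: [-1.8, 2.0, -9.1]
gripper_width: 9.7
```

```bash
python3 -m jog '0 0 0 0 0 -.02 0;0 0 0 0 0 -.03 0;0 0 0 0 0 -.03 0'
```

```text
time_s: 18.73
ee_pos: [648.9, 5.4, 118.4]
ee_rot: [180.0, -0.0, 87.3]
force: [-2.7, 2.8, -4.3]
gripper_width: 9.6
```

```bash
python3 -m jog '0 0 0 0 0 -.02 0;0 0 0 0 0 -.03 0;0 0 0 0 0 -.03 0'
```

```text
time_s: 19.1
ee_pos: [649.0, 5.4, 118.3]
ee_rot: [179.9, -0.0, 87.3]
force: [-4.6, 3.1, 1.2]
gripper_width: 10.1
```

```bash
python3 -m jog '0 0 0 -.06 .04 .01 0;0 0 0 -.06 .04 .01 0'
python3 -m jog '0 0 0 0 0 0 .1;0 0 0 0 0 0 .2;0 0 0 0 0 0 .3;0 0 0 0 0 .5 .3;0 0 0 0 0 1.2 .3' 
python3 -m jog '0 0 0 0 0 1.5 .3;0 0 0 0 0 3 .3;0 0 0 0 0 3 .3' 
python3 - <<'E'
from h import *
s=env.state();print(s['ee_pos'],s['force'])
im=grab_frame("wrist");save("w6",im)
for c in("wrist",): print([(np.round(r["box"]).tolist(),round(r["conf"],2)) for r in spotter.look_for("plunger_grip",c)[:3]])
E
```

```text
time_s: 19.35
ee_pos: [648.8, 5.5, 118.3]
ee_rot: [179.8, 0.1, 87.3]
force: [0.2, -1.7, 0.8]
gripper_width: 9.6
time_s: 19.98
ee_pos: [647.4, 6.4, 148.1]
ee_rot: [-180.0, -0.0, 87.3]
force: [-0.5, -0.2, -0.3]
gripper_width: 27.3
time_s: 20.35
ee_pos: [649.6, 6.4, 227.7]
ee_rot: [179.4, -0.0, 87.3]
force: [-1.1, 0.6, -0.9]
gripper_width: 27.7
[649.55470197   6.35786428 227.66867336] [-1.07425653  0.64303889 -0.86357279]
[([315.0, 202.0, 13.0, 79.0], 0.56)]
```

View pics/w6.png

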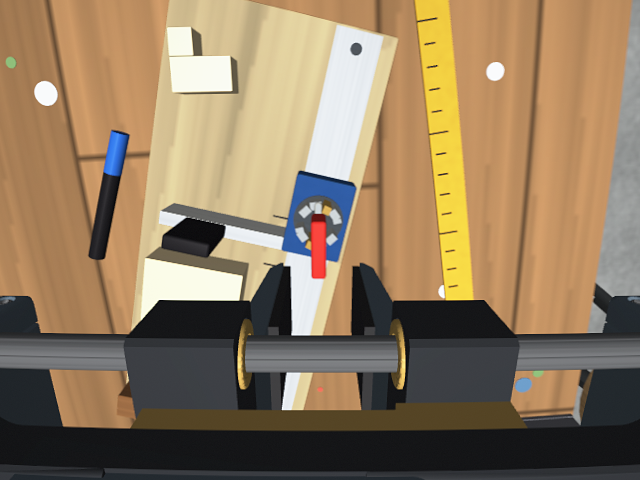

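```bash
python3 -m jog '0 0 2 -.8 0 0 .4;0 0 4 -1.6 0 0 .4;0 0 6 -2.4 0 0 .4;0 0 8 -3.2 0 0 .4;0 0 10 -4 -.18 0 .4'
python3 -m jog '0 0 2 0 0 0 .4;0 0 4 0 0 0 .4;0 0 5.5 0 0 0 .4;0 0 5.5 0 0 0 .4;0 0 5.5 0 0 0 .4'
python3 - <<'E'
from h import *
s=env.state();print(s['ee_pos'],s['ee_rot'])
p=camera_params("wrist");im=grab_frame("wrist");save("w7",im)
import pickle;pickle.dump(p,open("w7.pkl","wb"))
v=np.load("v.npy");c,t=np.cos(v[2]),np.sin(v[2]);R=np.array([[c,-t],[t,c]])
p1=pickle.load(open("w1.pkl","rb"))
w=onz(p1,[[139,82],[156,213]],18);print("fence face jig",(w[:,:2]-v[:2])@R)
E
```

```text
time_s: 21.08
ee_pos: [545.8, 2.0, 221.0]
ee_rot: [-179.9, -0.1, 137.7]
force: [-0.7, 1.4, -1.0]
gripper_width: 36.5
time_s: 21.7
ee_pos: [547.0, 1.8, 221.6]
ee_rot: [-180.0, -0.1, 164.7]
force: [0.3, 0.2, 0.3]
gripper_width: 36.5
[546.99379068   1.81211645 221.63485906] [-1.79987033e+02 -7.44520944e-02  1.64704320e+02]
fence face jig [[ -89.7652032  -165.34737947]
 [  43.83392952 -164.44641638]]
```

View pics/w7.png

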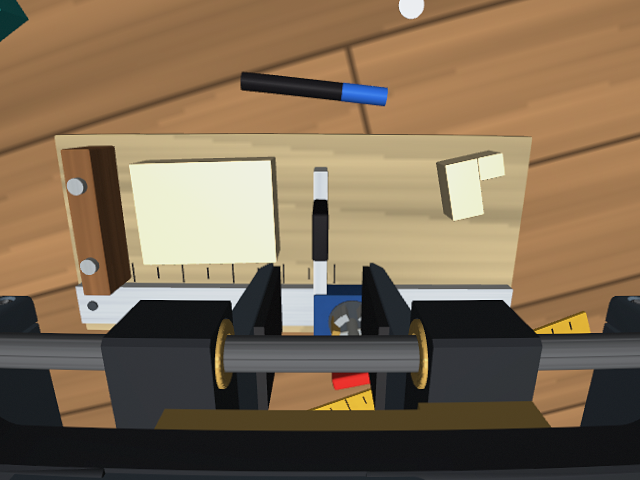

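```bash
python3 -m jog '0 0 0 .08 0 -2 .4;0 0 0 .08 0 -3.8 .4;0 0 0 .08 0 -5 .4;0 0 0 .08 0 -5.7 .4;0 0 0 .08 0 -5.7 .3'
python3 -m jog '0 0 0 0 0 0 .2;0 0 0 0 0 0 .1;0 0 0 0 0 0 0;0 0 0 0 0 0 0;0 0 0 0 0 0 0' 15
```

```text
time_s: 22.38
ee_pos: [548.3, 1.8, 78.4]
ee_rot: [-180.0, -0.2, 164.8]
force: [0.5, -0.6, 0.5]
gripper_width: 29.6
time_s: 23.0
ee_pos: [550.0, 0.9, 80.8]
ee_rot: [-180.0, 0.1, 164.8]
force: [-1.0, -6.6, 5.1]
gripper_width: 12.0
```

```bash
python3 -m jog '0 0 0 -.026 -.097 0 0;0 0 0 -.053 -.193 0 0;0 0 0 -.08 -.29 0 0;0 0 0 -.105 -.386 0 0;0 0 0 -.105 -.386 0 0'
```

```text
time_s: 23.62
ee_pos: [547.7, -7.1, 80.8]
ee_rot: [179.9, 0.1, 164.8]
force: [-0.3, 1.9, 5.9]
gripper_width: 12.1
```

```bash
python3 -m jog '0 0 0 -.05 -.19 .03 0;0 0 0 -.1 -.38 .06 0;0 0 0 -.15 -.57 .06 0;0 0 0 -.2 -.75 .06 0;0 0 0 -.24 -.88 .06 0'
python3 -m jog '0 0 0 -.03 -.11 0 0;0 0 0 -.06 -.22 0 0;0 0 0 -.09 -.33 0 0;0 0 0 -.12 -.44 0 0;0 0 0 -.15 -.55 0 0'
python3 -m jog '0 0 0 -.03 -.11 0 0;0 0 0 -.06 -.22 0 0;0 0 0 -.06 -.22 0 0'
```

```text
time_s: 24.25
ee_pos: [541.2, -30.4, 80.8]
ee_rot: [180.0, 0.0, 164.8]
force: [4.9, 2.3, -4.3]
gripper_width: 12.2
time_s: 24.88
ee_pos: [537.4, -43.8, 80.8]
ee_rot: [180.0, 0.0, 164.8]
force: [5.5, 2.4, -5.0]
gripper_width: 12.0
time_s: 25.25
ee_pos: [535.8, -49.7, 80.8]
ee_rot: [180.0, 0.0, 164.8]
force: [5.0, 0.2, -5.1]
gripper_width: 11.9
```

```bash
python3 -m jog '0 0 0 .04 -.08 -.03 0;0 0 0 .01 -.17 -.03 0;0 0 0 -.01 -.25 -.03 0;0 0 0 -.02 -.31 -.03 0;0 0 0 -.02 -.31 -.03 0'
```

```text
time_s: 25.88
ee_pos: [533.8, -56.9, 80.7]
ee_rot: [-180.0, -0.1, 164.8]
force: [-2.8, 3.6, 6.1]
gripper_width: 11.8
```

```bash
python3 -m jog '0 0 0 -.01 -.04 0 0;0 0 0 -.02 -.08 0 0;0 0 0 -.02 -.08 0 0'
```

```text
time_s: 26.25
ee_pos: [533.2, -58.7, 80.7]
ee_rot: [-180.0, -0.1, 164.8]
force: [-3.0, 4.0, 6.3]
gripper_width: 11.8
```

```bash
python3 -m jog '0 0 0 -.01 -.04 .015 0;0 0 0 -.01 -.04 .015 0'; python3 -m jog '0 0 0 -.01 -.04 0 0;0 0 0 -.01 -.04 0 0'
```

```text
time_s: 26.5
ee_pos: [532.9, -59.8, 80.7]
ee_rot: [-180.0, -0.2, 164.8]
force: [-2.9, 4.4, 4.0]
gripper_width: 12.0
time_s: 26.75
ee_pos: [532.9, -59.9, 80.7]
ee_rot: [179.9, -0.2, 164.8]
force: [-3.2, 7.3, 3.4]
gripper_width: 12.1
```

```bash
python3 -m jog '0 0 0 -.01 -.04 0 0;0 0 0 -.01 -.04 0 0'
```

```text
time_s: 27.0
ee_pos: [532.9, -59.9, 80.7]
ee_rot: [179.8, -0.2, 164.7]
force: [-1.6, 10.4, 4.2]
gripper_width: 12.1
```

```bash
python3 -m jog '0 0 0 -.01 -.04 0 0;0 0 0 -.01 -.04 0 0'
```

```text
time_s: 27.25
ee_pos: [532.9, -59.9, 80.7]
ee_rot: [179.7, -0.2, 164.7]
force: [-1.1, 15.6, 2.8]
gripper_width: 12.3
```

```bash
python3 -m jog '0 0 0 .02 .08 0 0;0 0 0 .025 .09 0 0;0 0 0 .025 .09 0 0'
```

```text
time_s: 27.62
ee_pos: [532.9, -59.9, 80.7]
ee_rot: [180.0, -0.2, 164.8]
force: [-3.5, 6.3, 5.0]
gripper_width: 12.4
```

```bash
python3 -m jog '0 0 0 -.03 .035 .03 0;0 0 0 -.03 .035 .03 0'
python3 -m jog '0 0 0 0 0 0 .2;0 0 0 0 0 0 .3;0 0 0 0 0 0 .4;0 0 0 0 0 1 .4;0 0 0 0 0 2.5 .4'
python3 -m jog '0 0 0 0 0 2 .4;0 0 0 0 0 4 .4;0 0 0 0 0 5 .4;0 0 0 0 0 5 .4;0 0 0 0 0 5 .4'
python3 - <<'E'
from h import *
s=env.state();print(s['ee_pos'],s['ee_rot'],s['force'])
im=grab_frame("wrist")
save("w8",im)
p=camera_params("wrist")
import pickle;pickle.dump(p,open("w8.pkl","wb"))
E
```

```text
time_s: 27.88
ee_pos: [532.9, -59.9, 80.8]
ee_rot: [-180.0, -0.1, 164.8]
force: [0.4, 3.0, -5.1]
gripper_width: 12.0
time_s: 28.5
ee_pos: [532.5, -59.9, 144.0]
ee_rot: [-180.0, -0.2, 164.8]
force: [0.6, -0.5, -0.0]
gripper_width: 36.4
time_s: 29.12
ee_pos: [532.6, -59.7, 267.7]
ee_rot: [-180.0, -0.1, 164.8]
force: [0.3, -0.6, 0.6]
gripper_width: 36.3
[532.57210863 -59.71528793 267.68523495] [-1.79975628e+02 -1.36977431e-01  1.64815811e+02] [ 0.25068565 -0.57231477  0.5735445 ]
```

View pics/w8.png

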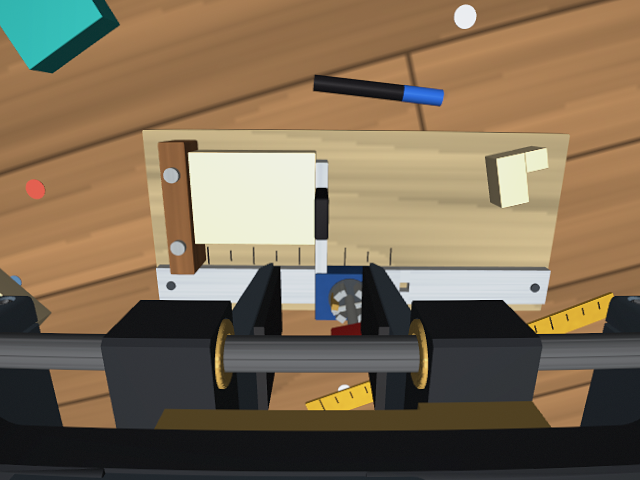

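```bash
python3 - <<'E'
from h import *
im=cv2.imread("pics/w8.png");a=cv2.resize(im[130:290,150:350],None,fx=3.9,fy=3.7,interpolation=cv2.INTER_CUBIC)
cv2.imwrite("pics/w8c.png",a)
E
```

```text
(no output)
```

View pics/w8c.png

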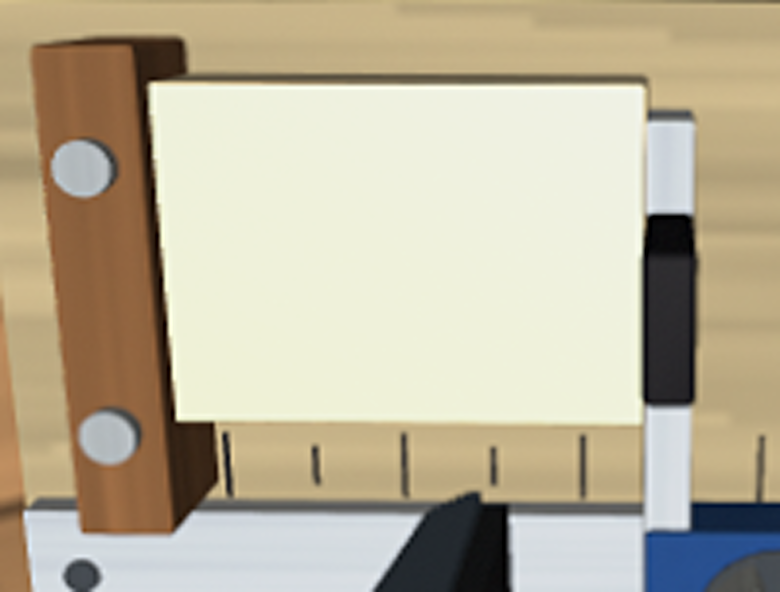

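```bash
python3 -c "
from h import *
print(env.job_done(), env.state()['time_s'])"
```

```text
the job is handed in; nothing more can be done
the job is handed in; nothing more can be done
```

The plunger is parked in its rest notch, and the foam board sits flush between the stop plate and the fence. I handed the job in at about 29 s of robot time, with the hand clear about 150 mm above the jig.

**Plunger:**
- I drew it up 18.7 mm to the hard stop and felt up to 18 N there, spring included. Then I backed off about 1 mm.
- I turned it clockwise until I felt the post (0.14 N m), backed off 2.5°, and lowered it in half-millimetre steps.
- It bottomed 6.6 mm below the hard stop, against the 6.5 mm expected. I took the load off to about 0 N before letting go, and pictures taken afterwards show it still turned and up.

**Stop:**
- I gripped the black tab and slid the carriage to contact.
- The push peaked at about 15 N, including some 3 N of slide friction, so I estimate 12 N on the foam. I then eased off to about 3 N and released.
- The last close-up shows the board square against both the fence and the stop plate, with no gap I could see. The offcut and the marker, the only loose things in view, look undisturbed.

**Checks that disagreed:**
- The post came at about 79–80° of hand turn, not the expected 74.5°. The first 79° gave no clear torque, so I relied on the final torque rise, the pictures and the notch depth.
- The stop came to rest about 2 mm short of where my camera estimate put it, which is within the camera calibration.
- Side forces on the plunger reached about 8 N during the turn before I recentred the hand.

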